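Stagger-stack the washed dip trays and cover them

TASK

Stack the three washed trays on the fixed drip stand to dry, deepest first and shallowest last, each seated with its foot ribs down inside the tray below and shifted lengthwise about 25 mm from the one below it: the first towards the spout end of the stand, the second back the other way, the third towards the spout end again. Then close the top tray squarely with the handled lid so that it drops in and lies flush, and let go. Leave the bottle, tub, pot, shaker and fork box alone.

Things in the scene. Friction and masses are not known exactly. Their poses are not given: they have to be found in the camera images.
- drip_stand: Fixed open metal tray, the lowest of the stack: outside 150 (x) x 60 mm (y), inside 142 x 52, rim 40 mm above its origin. A low open spout, 30 mm wide, sticks out 25 mm from its +x end; the other end is plain. Origin: centre of its underside, z up. A tray seated on it has its origin 34 mm above this origin.
- tray_deep: The deepest: open metal tray, outside 150 (x) x 60 mm (y), inside 142 x 52, end-for-end symmetric. Two foot ribs below, 6 mm high, 8 (x) x 42 mm (y), at x = +-36 mm: seated in a tray they allow 31 mm shift either way, 5 mm sideways. Origin: centre of the ribs' underside, z up. Grip across the 60 mm, near the rim. Rim at z = 66 mm; a tray seated on it has its origin 60 mm above this one. 0.24 kg.
- tray_mid: The middle one: open metal tray, outside 150 (x) x 60 mm (y), inside 142 x 52, end-for-end symmetric. Two foot ribs below, 6 mm high, 8 (x) x 42 mm (y), at x = +-36 mm: seated in a tray they allow 31 mm shift either way, 5 mm sideways. Origin: centre of the ribs' underside, z up. Grip across the 60 mm, near the rim. Rim at z = 54 mm; a tray seated on it has its origin 48 mm above this one. 0.21 kg.
- tray_shallow: The shallowest: open metal tray, outside 150 (x) x 60 mm (y), inside 142 x 52, end-for-end symmetric. Two foot ribs below, 6 mm high, 8 (x) x 42 mm (y), at x = +-36 mm: seated in a tray they allow 31 mm shift either way, 5 mm sideways. Origin: centre of the ribs' underside, z up. Grip across the 60 mm, near the rim. Rim at z = 42 mm; the lid seated on it has its origin 36 mm above this one. 0.18 kg.
- stack_lid: Flat metal lid, plate 150 (x) x 60 (y) x 4 mm, end-for-end symmetric; a plug 132 x 42 x 6 mm under it drops into a tray with 5 mm play all round. Bar handle on top: 80 mm along x, 12 mm wide in y, from 38 to 50 mm above the origin, on posts at x = +-32 mm. Origin: centre of the plug's underside, z up. 0.16 kg.
- dip_tub: Lidded round dip tub, 66 x 73 x 37 mm. Bystander, to be left where it stands. Origin: centre of its underside, z up.
- ramekin: Small steel pot, 67 mm across, 52 mm high. Bystander, to be left where it stands. Origin: centre of its underside, z up.
- salt_shaker: White shaker, 68 mm across, 115 mm high. Bystander, to be left where it stands. Origin: centre of its underside, z up.
- forks: Open carton of wooden forks, 117 x 62 mm, 92 mm high. Bystander, to be left where it stands. Origin: centre of its underside, z up.
- white_bottle: White squeeze bottle, 62 mm across, 212 mm high. Bystander, to be left where it stands. Origin: centre of its underside, z up.

How it is judged (in metres and radians):
On the way, in this order (a step that is already met when the one before it is completed fails the run):
1. the deep tray is seated on the drip stand, shifted towards the spout end (z of tray_deep in the frame of drip_stand between 0.031 and 0.037 m and y of tray_deep in the frame of drip_stand between -0.008 and 0.008 m and angle between the x axis of tray_deep and the x axis of drip_stand, either way round below 0.17 rad and angle between tray_deep's own z axis and vertical below 0.06 rad and x of tray_deep in the frame of drip_stand between 0.014 and 0.036 m), for 0.2 s.
2. the middle tray is seated on the deep one, shifted back away from the spout (z of tray_mid in the frame of tray_deep between 0.057 and 0.063 m and y of tray_mid in the frame of tray_deep between -0.008 and 0.008 m and angle between the x axis of tray_mid and the x axis of tray_deep, either way round below 0.17 rad and angle between tray_mid's own z axis and vertical below 0.06 rad and (x of tray_mid in the frame of tray_deep above 0.014 m or x of tray_mid in the frame of tray_deep below -0.014 m) and x of tray_mid in the frame of drip_stand below 0.014 m), for 0.2 s.
3. the shallow tray is seated on the middle one, shifted towards the spout end again (z of tray_shallow in the frame of tray_mid between 0.045 and 0.051 m and y of tray_shallow in the frame of tray_mid between -0.008 and 0.008 m and angle between the x axis of tray_shallow and the x axis of tray_mid, either way round below 0.17 rad and angle between tray_shallow's own z axis and vertical below 0.06 rad and (x of tray_shallow in the frame of tray_mid above 0.014 m or x of tray_shallow in the frame of tray_mid below -0.014 m) and x of tray_shallow in the frame of drip_stand above 0 m), for 0.2 s.
4. the lid closes the shallow tray (z of stack_lid in the frame of tray_shallow between 0.033 and 0.039 m and y of stack_lid in the frame of tray_shallow between -0.008 and 0.008 m and angle between the x axis of stack_lid and the x axis of tray_shallow, either way round below 0.17 rad and angle between stack_lid's own z axis and vertical below 0.06 rad and x of stack_lid in the frame of tray_shallow between -0.009 and 0.009 m), for 0.2 s.
At the end, for the whole second after the job is handed in: Stand, deep, middle, shallow tray, lid from below, all seated within 3 mm, level within 0.06 rad, in line within 8 mm and 0.17 rad. Deep tray 14 to 36 mm towards the spout; middle at least 14 mm back, shallow at least 14 mm towards the spout again; lid centred within 9 mm; all at rest (all of step 1 and all of step 2 and all of step 3 and all of step 4 and linear speed of each of tray_deep, tray_mid, tray_shallow, stack_lid below 0.02 m/s); the robot touches nothing.
It fails at once if a bystander is moved more than 25 mm or tipped over (distance of any of dip_tub, ramekin, salt_shaker, forks, white_bottle from where it was at the start of the episode above 0.025 m or angle between any of dip_tub, ramekin, salt_shaker, forks, white_bottle's own z axis and vertical above 0.4 rad).
It also fails if it takes over 72 s, if anything falls off the work surface, if the arm or the gripper's body presses on something with over 40 N, if the wrist force passes 120 N, or if a joint passes its speed limit or range.

ROBOT

A 6-joint arm with a two-finger parallel gripper is mounted at the origin on a cart in front of the work surface, level with it; the furniture and walls round the work are solid. World frame = base frame: x ahead of the robot, y to its left, z up, the work surface at z = 0. Lengths are in mm, angles in rad, forces in N, time in s.
With the tool pointing down it reaches from about 350 to 975 mm from the base axis. Payload 7.1 kg.
Tool frame: the origin (TCP) lies at the very end of the fingers, on their centre line; the grasp point (between the pads) lies 19 mm behind it (ctrl.tcp_to_grasp is the distance from the TCP to the grasp point, in mm); z points along the fingers, x is the direction in which the jaws open and shut, and the axes are right-handed (so a half turn about z gives the same grasp; the last joint's range is limited). The gripper opens to 88 mm and grips with 3 to 60 N. Pads are 20 mm wide; open, the fingers measure 115 mm over their backs; the gripper's body (75 mm by 178 mm) begins 61 mm behind the grasp point.
Start: joints at [-1.189, 0.423, 1.63, -0, 1.089, -0.019], TCP at [243.862, -575.444, 222.675] pointing down, gripper open.
Joint ranges: [-3, 3], [-0.9, 2.11], [0.09, 2.58], [-1.31, 4.45], [0.11, 2.69], [-2.54, 2.54]. Speed limits (rad/s): [2.39, 2.39, 3.01, 3.14, 3.14, 3.14].

INTERFACE

Orientations are given as a rotation vector (axis times angle).
In Python, from workcell import get_obs, viewer, ctrl, masks_of gives the robot as it stands. The module is installed in compiled form; this text tells all that it offers.
- The arm moves only by the shell command python3 -m inch 'ROWS'. ROWS is JSON, a list of rows, each an object of numbers: "tx", "ty", "tz": the shift along the tool's x, y, z in cm; "ax", "ay", "az": the turn, a rotation vector about the tool's x, y, z in degrees; "jaw": the opening, from 0 (shut) to 1 (fully open). In form: [{"tx": .., "ty": .., "tz": .., "ax": .., "ay": .., "az": .., "jaw": ..}, ...]. A call has 1 to 12 rows; each row shifts and turns the commanded pose from where the row before left it, along the tool's axes as they then stand; what a row does not reach is not made up. A row lasts 1/8 s, in which the tool goes at most 62.5 mm and 10.7 degrees, less where a joint would pass 70% of its speed; a pose out of reach is approached as far as the arm can. A call is refused whole if a number of a shift passes 6.25 or a number of a turn 10.7, either way. A call with a gripper value outside its range is refused whole. The fingers move at their own pace and stop on an object; the grip force is fixed at half the most. Time passes only in rows, so rows that do not move let the fingers close. It gives the time, the measured TCP pose, the force and the opening at its end, in the units of the state.
- get_obs(): the state, without advancing time (a new reading comes with each control period).
- viewer.get_image(name): name is "side" or "top" or "wrist"; returns (picture, depth): 420x560x3 uint8, red, green, blue; 420x560 float32, mm along the optical axis (not along the pixel's ray), 0 where there is no reading.
- viewer.get_calibration(name): a dict with "fx", "fy", "cx", "cy" (pixels), "distortion" ([k1, k2, p1, p2, k3] as OpenCV has them; the pictures are not rectified), "rvec" (rotation vector, rad) and "tvec" (3), from world to camera coordinates, as OpenCV has them. Camera axes: x right, y down, z forward; pixel columns grow to the right and rows downward; lengths in mm; the calibration is good to about 2 mm. A picture is of the moment at which its call begins: read the wrist's pose just before it. get_calibration takes no time and is no camera call; for the wrist camera it gives the pose at the moment of the call.
- ctrl.close_job(): hands the job in, once; it reports no verdict.
Trained networks look in the newest picture that a camera, given by its name, has taken for a name from the list of things; names that differ only in an ending like _2 or _b are one class to them, and where a whole thing is asked for, a point or a joint stands for the part that bears it (a point fixed in the world has none). Each returns a list of dicts, best first, with "score" (0 to 1); they miss things now and then, are a little off and sometimes report something else, mostly with a low value. They report only what shows in the picture. A call takes as long as a camera call.
- masks_of(camera, thing): "pixels" (420x560 bool, what is visible of it) and "location" ([column, row] in pixels, amid what is visible of it).
The state is a dict: "t": time; "qpos": joint angles; "qvel": joint speeds; "joint_torque": joint torques, N m; "ee_pos": TCP position; "orientation": TCP orientation; "ft_force": force on the tool from outside, world axes, zero at the start; "moment": the same for the moment, N m; "width": finger opening in mm.
Only numpy, scipy, OpenCV 4.12 (cv2) and the standard library are available. Lean on these libraries where they do the work, as an engineer would, in place of code of your own. Each camera call takes 0.05 s, during which the arm holds its last target. There are 200 camera calls.

## Working session

There is one attempt and no reset: what is moved stays moved. The work goes in short steps, Python scripts to look and compute and a shell command to move; the robot and the scene stay as the last step left them, time stands still between calls to the robot, and variables do not carry over. Pictures are saved under pics/ and viewed, about 8 in all and at most 12, crops included, and the job is handed in when it is done.

```bash
mkdir -p pics; cat > h.py <<'E'
import numpy as np, cv2
from workcell import get_obs, viewer, ctrl, masks_of
def cal(n):
    c=viewer.get_calibration(n); K=np.array([[c['fx'],0,c['cx']],[0,c['fy'],c['cy']],[0,0,1.]])
    return K,np.array(c['distortion'],float),cv2.Rodrigues(np.array(c['rvec'],float))[0],np.array(c['tvec'],float).ravel()
def cloud(n,depth,mask,C=None):
    K,D,R,t=C or cal(n)
    m=mask&(depth>0); v,u=np.nonzero(m)
    if len(u)==0: return np.zeros((0,3))
    p=cv2.undistortPoints(np.stack([u,v],1).astype(np.float64)[:,None],K,D)[:,0]
    z=depth[m].astype(float); X=np.c_[p*z[:,None],z]
    return (X-t)@R
def rect(P):
    (c,s,a)=cv2.minAreaRect(P[:,:2].astype(np.float32))
    if s[0]<s[1]: s=s[::-1]; a+=90
    a=(a+90)%180-90
    return np.round([*c,*s,a],1)
E
python3 - <<'E'
from h import *
for n in ('side','top'):
    im,d=viewer.get_image(n); C=cal(n)
    cv2.imwrite(f'pics/{n}0.png',im[...,::-1])
    print(n,'cam',np.round(-C[2].T@C[3]))
    for th in 'drip_stand tray_deep tray_mid tray_shallow stack_lid dip_tub ramekin salt_shaker forks white_bottle'.split():
        for r in masks_of(n,th)[:2]:
            if r['score']<.3: continue
            P=cloud(n,d,r['pixels'],C)
            if len(P)<20: continue
            z=np.percentile(P[:,2],[2,50,98]).round(); top=P[P[:,2]>z[2]-8]
            print(th,round(r['score'],2),r['location'],len(P),'z',z,'top',rect(top),'all',rect(P))
o=get_obs(); print(o)
E
```

```text
side cam [ 91. 776. 399.]
drip_stand 0.74 [298.7, 264.0] 2513 z [ 8. 26. 41.] top [440.  157.6 149.6  64.1  12. ] all [455.6 160.7 182.1  64.2  11.8]
tray_deep 0.9 [267.9, 211.2] 1894 z [ 9. 47. 67.] top [642.  -34.8 151.1  63.5   8.5] all [ 673.6 -121.8  273.7  158.2  -70.6]
tray_mid 0.86 [359.5, 209.2] 1550 z [ 9. 38. 55.] top [ 454.2 -166.6  150.1   65.8    3.1] all [ 454.4 -166.   150.3   67.2    3.9]
tray_shallow 0.56 [225.2, 237.3] 1753 z [ 9. 29. 43.] top [648.2 136.7 153.9  62.9   3.5] all [648.  137.3 153.9  65.    3.9]
stack_lid 0.66 [305.9, 200.5] 402 z [ 1. 12. 51.] top [ 640.7 -193.6   76.6   13.1   -7.4] all [ 757.  -388.8  589.7  105.2  -55.4]
dip_tub 0.92 [186.3, 216.2] 373 z [ 4. 36. 39.] top [770.2 122.6 125.9  62.8 -68.7] all [769.8 109.4 158.9  62.3 -46.2]
ramekin 0.75 [249.2, 189.4] 198 z [36. 46. 53.] top [ 749.9 -111.9  138.4   57.1  -52.9] all [ 750.5 -111.3  138.7   57.1  -53.9]
salt_shaker 0.74 [275.1, 173.6] 785 z [ 14.  67. 114.] top [ 752.9 -226.9   48.4   47.6   -7.2] all [ 750.  -226.5   56.8   55.5   75.7]
forks 0.58 [221.4, 195.1] 1540 z [ 3. 51. 89.]
[... 1761 characters left out ...]
150.6  65.8   3.6]
{'t': 1.1, 'qpos': array([-1.18899035e+00,  4.23093502e-01,  1.62990357e+00,  3.16844511e-05,
        1.08860742e+00, -1.90099245e-02]), 'qvel': array([-5.88413817e-04, -1.75508407e-03,  8.50588305e-04, -8.65141428e-04,
       -8.62504912e-05,  5.70300910e-04]), 'joint_torque': array([ 1.09149263e-03, -5.44579697e+01, -2.74046087e+01,  6.45002048e-02,
        1.67525309e-02, -1.84931315e-05]), 'ee_pos': array([ 243.87462501, -575.43486974,  222.67771578]), 'orientation': array([-2.61916313e+00,  1.73476266e+00, -9.73630355e-06]), 'ft_force': array([ 0.86495753,  0.42233439, -0.45824347]), 'moment': array([ 0.02845067,  0.00123331, -0.0162829 ]), 'width': 87.76027801427898}
```

View pics/top0.png

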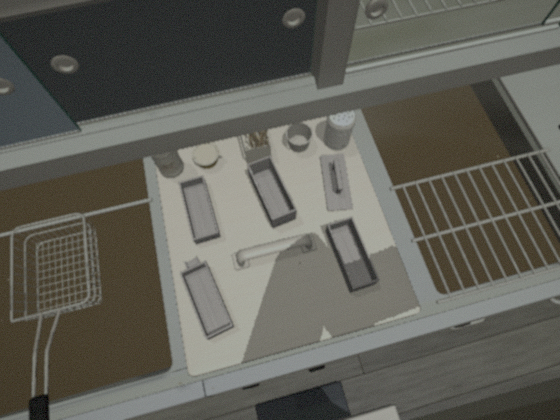

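View pics/side0.png

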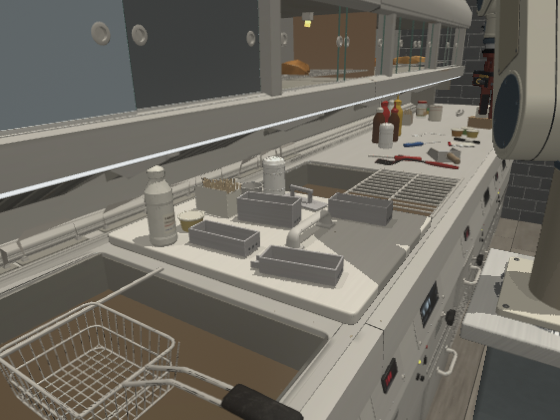

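The top view shows the stand at about (205,298) with its spout at the far end (192,262). Deep, mid and shallow trays are at (272,190), (352,254) and (200,210), the lid at (337,182). A bar handle on the board is at (275,250), and a shelf overhangs at the back. Next I check the heights of the bar and shelf.

```bash
cat >> h.py <<'E'
from scipy.spatial.transform import Rotation as Rn
def go(x,y,z,yaw):
    """total turn about tool z (deg), then shift in turned tool axes (cm); yaw = jaw direction (mod 180)"""
    o=get_obs(); R=Rn.from_rotvec(o['orientation']).as_matrix()
    cur=np.degrees(np.arctan2(R[1,0],R[0,0])); dy=(yaw-cur+90)%180-90
    R2=Rn.from_euler('z',dy,degrees=True).as_matrix()@R
    s=R2.T@(np.array([x,y,z])-o['ee_pos'])/10
    print('az',round(-dy,2),'shift cm',s.round(2),'| at',o['ee_pos'].round(1),'yaw',round(cur,2),'tilt',np.degrees(np.arccos(-R[2,2])).round(2),'w',o['width'].round(1),'t',o['t'],'F',o['ft_force'].round(1))
E
python3 - <<'E'
from h import *
for n in ('side','top'):
    im,d=viewer.get_image(n); P=cloud(n,d,np.ones(d.shape,bool))
    b=P[(abs(P[:,0]-530)<60)&(P[:,1]>-110)&(P[:,1]<70)&(P[:,2]>8)&(P[:,2]<200)]
    if n=='top' and len(b): print('bar',b.min(0).round(),b.max(0).round(),np.percentile(b[:,2],95))
    for z in range(100,800,100):
        q=P[(P[:,2]>z)&(P[:,2]<z+100)&(P[:,0]>560)&(abs(P[:,1])<300)&(P[:,0]<1100)]
        if len(q)>20: print(n,z,len(q),np.percentile(q[:,0],[1,10]).round())
go(640.2,-35.2,140,8.6+90)
E
```

```text
side 100 2542 [731. 759.]
side 200 6261 [676. 677.]
side 300 8296 [697. 712.]
side 400 8765 [697. 713.]
side 500 552 [697. 699.]
bar [ 488. -101.    8.] [590.  70.  67.] 63.05670876522355
top 100 421 [723. 728.]
top 200 14414 [674. 675.]
top 300 15132 [694. 709.]
top 400 18877 [694. 711.]
top 500 2859 [674. 675.]Traceback (most recent call last):
  File "<stdin>", line 9, in <module>
  File "h.py", line 25, in go
    print('az',round(-dy,2),'shift cm',s.round(2),'| at',o['ee_pos'].round(1),'yaw',round(cur,2),'tilt',np.degrees(np.arccos(-R[2,2])).round(2),'w',o['width'].round(1),'t',o['t'],'F',o['ft_force'].round(1))
                                                                                                                                                    ^^^^^^^^^^^^^^^^
AttributeError: 'float' object has no attribute 'round'
```

```bash
cat >> h.py <<'E'
def go(ox,oy,oyaw,lx,z,tilt=20,ly=0):
    """TCP at local (lx,ly) of object (ox,oy,oyaw deg), height z; tool x = object -y, leaning back by tilt.
    prints turn rotvec (tool, deg), then shift in the turned tool axes (cm) and the shift in present axes"""
    o=get_obs(); R=Rn.from_rotvec(o['orientation'])
    c=np.radians(oyaw); e=np.array([np.cos(c),np.sin(c),0]); n=np.array([-e[1],e[0],0])
    p=np.array([ox,oy,0])+lx*e+ly*n; p[2]=z
    T=Rn.from_matrix(np.c_[-n,-e,[0,0,-1]])*Rn.from_euler('x',tilt,degrees=True)
    rv=np.degrees((R.inv()*T).as_rotvec()); w=p-o['ee_pos']
    np.set_printoptions(suppress=True)
    print('turn',rv.round(2),'shift turned',(T.inv().apply(w)/10).round(2),'present',(R.inv().apply(w)/10).round(2),'| world d',w.round(1),'at',np.round(o['ee_pos'],1),'w',round(float(o['width']),1),'t',round(float(o['t']),2),'F',np.round(o['ft_force'],1))
    print(' world up in turned tool axes',T.inv().apply([0,0,1]).round(3),'in present',R.inv().apply([0,0,1]).round(3), 'world z in')
E
python3 - <<'E'
from h import *
im,d=viewer.get_image('side'); P=cloud('side',d,np.ones(d.shape,bool))
q=P[(P[:,0]>660)&(P[:,0]<700)&(abs(P[:,1])<250)&(P[:,2]>90)]; print(np.percentile(q[:,2],[0,1,5,50,95,100]).round())
go(640.2,-35.2,8.6,-12,140,0)
go(640.2,-35.2,8.6,-12,140)
E
```

```text
[224. 225. 229. 274. 462. 521.]
turn [-0.    0.   14.36] shift turned [-47.49 -46.07   8.27] present [-34.58 -56.41   8.27] | world d [384.5 538.5 -82.7] at [ 243.9 -575.4  222.7] w 87.9 t 1.25 F [-0.1 -0.3  0.4]
 world up in turned tool axes [ 0.  0. -1.] in present [-0. -0. -1.] world z in
turn [19.89  2.51 14.22] shift turned [-47.49 -40.46  23.52] present [-34.58 -56.41   8.27] | world d [384.5 538.5 -82.7] at [ 243.9 -575.4  222.7] w 87.9 t 1.25 F [-0.1 -0.3  0.4]
 world up in turned tool axes [-0.    -0.342 -0.94 ] in present [-0. -0. -1.] world z in
```

```bash
python3 -m inch '[{"az":7.18,"jaw":1},{"az":7.18,"jaw":1},{"ax":10,"jaw":1},{"ax":10,"jaw":1},{"jaw":1}]'
python3 -m inch '[{"tx":-3.96,"ty":-3.37,"tz":1.96,"jaw":1},{"tx":-3.96,"ty":-3.37,"tz":1.96,"jaw":1},{"tx":-3.96,"ty":-3.37,"tz":1.96,"jaw":1},{"tx":-3.96,"ty":-3.37,"tz":1.96,"jaw":1},{"tx":-3.96,"ty":-3.37,"tz":1.96,"jaw":1},{"tx":-3.96,"ty":-3.37,"tz":1.96,"jaw":1},{"tx":-3.96,"ty":-3.37,"tz":1.96,"jaw":1},{"tx":-3.96,"ty":-3.37,"tz":1.96,"jaw":1},{"tx":-3.96,"ty":-3.37,"tz":1.96,"jaw":1},{"tx":-3.96,"ty":-3.37,"tz":1.96,"jaw":1},{"tx":-3.96,"ty":-3.37,"tz":1.96,"jaw":1},{"tx":-3.96,"ty":-3.37,"tz":1.96,"jaw":1}]'
python3 -m inch '[{"jaw":1},{"jaw":1}]'
python3 - <<'E'
from h import *
go(640.2,-35.2,8.6,-12,38)
im,d=viewer.get_image('wrist'); cv2.imwrite('pics/w1.png',im[...,::-1])
E
```

```text
turn [19.89  2.51 14.22] shift turned [-47.49 -36.97  33.11] present [-34.58 -56.41  18.47] | world d [ 384.5  538.5 -184.7] at [ 243.9 -575.4  222.7] w 87.9 t 1.25 F [-0.1 -0.3  0.4]
 world up in turned tool axes [-0.    -0.342 -0.94 ] in present [-0. -0. -1.] world z in$[0]: bad value
$[0]: bad value
$[0]: bad value
```

View pics/w1.png

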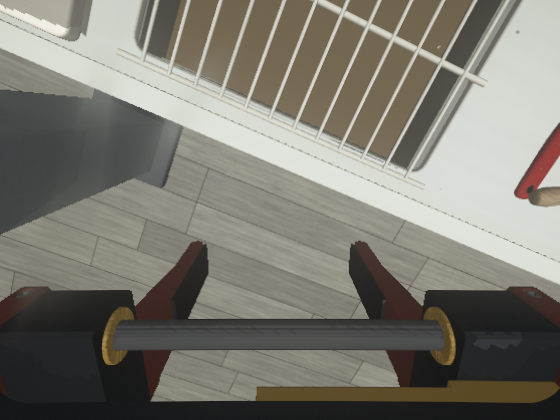

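The move was refused whole, so the arm has not moved; the wrist image shows only the fingers and the counter edge. I'll try it with every key present.

```bash
python3 -m inch '[{"tx":0,"ty":0,"tz":0,"ax":0,"ay":0,"az":7.18,"jaw":1},{"tx":0,"ty":0,"tz":0,"ax":0,"ay":0,"az":7.18,"jaw":1},{"tx":0,"ty":0,"tz":0,"ax":10,"ay":0,"az":0,"jaw":1},{"tx":0,"ty":0,"tz":0,"ax":10,"ay":0,"az":0,"jaw":1},{"tx":0,"ty":0,"tz":0,"ax":0,"ay":0,"az":0,"jaw":1}]'
```

```text
t: 1.92
ee_pos: [241.5, -575.6, 221.9]
orientation: [-2.163, 1.869, -0.327]
ft_force: [-0.5, -0.2, -0.8]
width: 87.9
```

```bash
python3 -m inch '[{"tx":-3.96,"ty":-3.37,"tz":1.96,"ax":0,"ay":0,"az":0,"jaw":1},{"tx":-3.96,"ty":-3.37,"tz":1.96,"ax":0,"ay":0,"az":0,"jaw":1},{"tx":-3.96,"ty":-3.37,"tz":1.96,"ax":0,"ay":0,"az":0,"jaw":1},{"tx":-3.96,"ty":-3.37,"tz":1.96,"ax":0,"ay":0,"az":0,"jaw":1},{"tx":-3.96,"ty":-3.37,"tz":1.96,"ax":0,"ay":0,"az":0,"jaw":1},{"tx":-3.96,"ty":-3.37,"tz":1.96,"ax":0,"ay":0,"az":0,"jaw":1},{"tx":-3.96,"ty":-3.37,"tz":1.96,"ax":0,"ay":0,"az":0,"jaw":1},{"tx":-3.96,"ty":-3.37,"tz":1.96,"ax":0,"ay":0,"az":0,"jaw":1},{"tx":-3.96,"ty":-3.37,"tz":1.96,"ax":0,"ay":0,"az":0,"jaw":1},{"tx":-3.96,"ty":-3.37,"tz":1.96,"ax":0,"ay":0,"az":0,"jaw":1},{"tx":-3.96,"ty":-3.37,"tz":1.96,"ax":0,"ay":0,"az":0,"jaw":1},{"tx":0,"ty":0,"tz":0,"ax":0,"ay":0,"az":0,"jaw":1}]'
python3 -m inch '[{"tx":0,"ty":0,"tz":0,"ax":0,"ay":0,"az":0,"jaw":1}]'
python3 - <<'E'
from h import *
go(640.2,-35.2,8.6,-12,38)
im,d=viewer.get_image('wrist'); cv2.imwrite('pics/w2.png',im[...,::-1]); P=None
for r in masks_of('wrist','tray_deep')[:1]:
    P=cloud('wrist',d,r['pixels']); print(r['score'],len(P)); z=np.percentile(P[:,2],98); print(z,rect(P[P[:,2]>z-8]))
E
```

```text
t: 3.42
ee_pos: [598.3, -77.5, 147.0]
orientation: [-2.174, 1.856, -0.329]
ft_force: [-0.2, -1.1, -0.0]
width: 87.7
t: 3.55
ee_pos: [596.1, -80.7, 146.9]
orientation: [-2.17, 1.862, -0.329]
ft_force: [-0.4, 0.3, -1.0]
width: 87.6
turn [0.03 0.   0.14] shift turned [-3.84  0.12 11.55] present [-3.84  0.1  11.55] | world d [  32.2   43.8 -108.9] at [596.1 -80.7 146.9] w 87.6 t 3.55 F [-0.4  0.3 -1. ]
 world up in turned tool axes [-0.    -0.342 -0.94 ] in present [ 0.001 -0.342 -0.94 ] world z in
0.88 10906
66.79440042520197 [640.2 -38.3 149.1  60.    8.6]
```

View pics/w2.png

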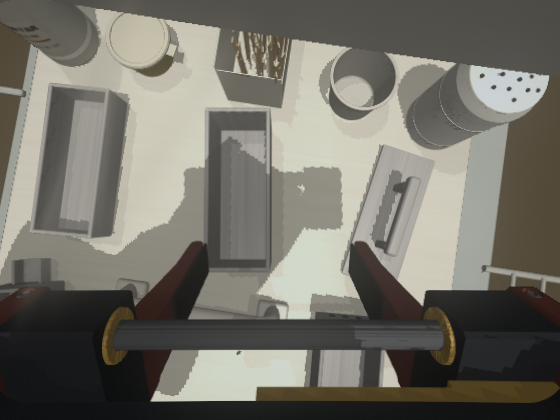

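The wrist view shows the deep tray at (238,190), forks and shelf edge beyond it, and the lid at (395,215); it agrees with the other cameras within 3 mm. Now the grasp.

```bash
python3 -m inch '[{"tx":-1.85,"ty":-1.8,"tz":0.66,"ax":0,"ay":0,"az":0.1,"jaw":1},{"tx":-1.85,"ty":-1.8,"tz":0.66,"ax":0,"ay":0,"az":0,"jaw":1},{"tx":0,"ty":0.62,"tz":1.71,"ax":0,"ay":0,"az":0,"jaw":1},{"tx":0,"ty":0.93,"tz":2.56,"ax":0,"ay":0,"az":0,"jaw":1},{"tx":0,"ty":0.93,"tz":2.56,"ax":0,"ay":0,"az":0,"jaw":1},{"tx":0,"ty":0.62,"tz":1.7,"ax":0,"ay":0,"az":0,"jaw":1},{"tx":0,"ty":0.62,"tz":1.7,"ax":0,"ay":0,"az":0,"jaw":1},{"tx":0,"ty":0,"tz":0,"ax":0,"ay":0,"az":0,"jaw":1},{"tx":0,"ty":0,"tz":0,"ax":0,"ay":0,"az":0,"jaw":0},{"tx":0,"ty":0,"tz":0,"ax":0,"ay":0,"az":0,"jaw":0},{"tx":0,"ty":0,"tz":0,"ax":0,"ay":0,"az":0,"jaw":0},{"tx":0,"ty":0,"tz":0,"ax":0,"ay":0,"az":0,"jaw":0}]'
python3 - <<'E'
from h import *
c=np.radians(11.3)
X=437.8+25*np.cos(c);Y=157.9+25*np.sin(c); print(X,Y)
go(640.2,-36.5,8.6,-12,38); go(X,Y,11.3,-12,120)
E
```

```text
t: 5.15
ee_pos: [628.8, -39.1, 38.7]
orientation: [-2.165, 1.865, -0.329]
ft_force: [-3.6, 1.5, 6.5]
width: 59.8
462.3153664636653 162.79865360606294
turn [-0.06 -0.   -0.08] shift turned [-0.09  0.06  0.05] present [-0.09  0.06  0.05] | world d [-0.5  0.8 -0.7] at [628.8 -39.1  38.7] w 59.8 t 5.15 F [-3.6  1.5  6.5]
 world up in turned tool axes [-0.    -0.342 -0.94 ] in present [-0.    -0.343 -0.939] world z in
turn [-0.06 -0.93 -2.62] shift turned [-23.06   9.97 -12.28] present [-22.38  11.   -12.66] | world d [-178.3  199.6   81.3] at [628.8 -39.1  38.7] w 59.8 t 5.15 F [-3.6  1.5  6.5]
 world up in turned tool axes [-0.    -0.342 -0.94 ] in present [-0.    -0.343 -0.939] world z in
```

```bash
python3 -m inch '[{"tx":0,"ty":-0.5,"tz":-1.4,"ax":0,"ay":0,"az":0,"jaw":0},{"tx":0,"ty":-1.3,"tz":-3.62,"ax":0,"ay":0,"az":0,"jaw":0},{"tx":0,"ty":-1.3,"tz":-3.62,"ax":0,"ay":-0.93,"az":-2.62,"jaw":0},{"tx":-3.84,"ty":2.12,"tz":-0.77,"ax":0,"ay":0,"az":0,"jaw":0},{"tx":-3.84,"ty":2.12,"tz":-0.77,"ax":0,"ay":0,"az":0,"jaw":0},{"tx":-3.84,"ty":2.12,"tz":-0.77,"ax":0,"ay":0,"az":0,"jaw":0},{"tx":-3.84,"ty":2.12,"tz":-0.77,"ax":0,"ay":0,"az":0,"jaw":0},{"tx":-3.84,"ty":2.12,"tz":-0.77,"ax":0,"ay":0,"az":0,"jaw":0},{"tx":-3.84,"ty":2.12,"tz":-0.77,"ax":0,"ay":0,"az":0,"jaw":0},{"tx":0,"ty":0,"tz":0,"ax":0,"ay":0,"az":0,"jaw":0},{"tx":0,"ty":0,"tz":0,"ax":0,"ay":0,"az":0,"jaw":0}]'
cat >> h.py <<'E'
def meas(cam,th,h=8,save=None):
    im,d=viewer.get_image(cam); C=cal(cam)
    if save: cv2.imwrite(save,im[...,::-1])
    for th in th.split():
        for r in masks_of(cam,th)[:1]:
            k=cv2.erode(r['pixels'].astype(np.uint8),np.ones((2,2)))>0
            P=cloud(cam,d,k,C)
            if len(P)<20: continue
            z=np.percentile(P[:,2],98); t=P[P[:,2]>z-h]; t=t[(abs(t[:,:2]-np.median(t[:,:2],0))<130).all(1)]
            A=np.c_[t[:,:2]-t[:,:2].mean(0),np.ones(len(t))]; g=np.linalg.lstsq(A,t[:,2],rcond=None)[0]
            print(cam,th,round(r['score'],2),len(P),'ztop',round(z,1),'rect',rect(t),'slope',g[:2].round(3))
E
python3 - <<'E'
from h import *
go(462.3,162.8,11.3,-12,72)
meas('top','tray_deep drip_stand'); meas('side','tray_deep drip_stand',save='pics/s2.png'); meas('wrist','tray_deep drip_stand')
E
```

```text
t: 6.52
ee_pos: [450.8, 160.2, 130.3]
orientation: [-2.207, 1.809, -0.32]
ft_force: [0.1, 0.6, -2.1]
width: 60.2
turn [-0.07  0.02  0.03] shift turned [-0.03  2.01  5.47] present [-0.03  2.02  5.47] | world d [ -0.3   0.2 -58.3] at [450.8 160.2 130.3] w 60.2 t 6.53 F [ 0.1  0.6 -2.1]
 world up in turned tool axes [-0.    -0.342 -0.94 ] in present [-0.    -0.343 -0.939] world z in
top tray_deep 0.84 622 ztop 157.9 rect [510.3 172.4  59.3  49.4 -78.5] slope [-0.035 -0.014]
top drip_stand 0.2 718 ztop 82.2 rect [761.2 -28.7  56.8  32.   85.6] slope [ 0.074 -0.018]
side tray_deep 0.66 2943 ztop 157.5 rect [463.1 162.1 147.9  62.2  12. ] slope [-0.009  0.021]
side drip_stand 0.87 2483 ztop 40.8 rect [439.8 157.9 149.   62.   11.3] slope [-0.007  0.009]
wrist tray_deep 0.85 27643 ztop 157.7 rect [462.4 161.2 150.   60.5  11.5] slope [-0.001 -0.005]
```

View pics/s2.png

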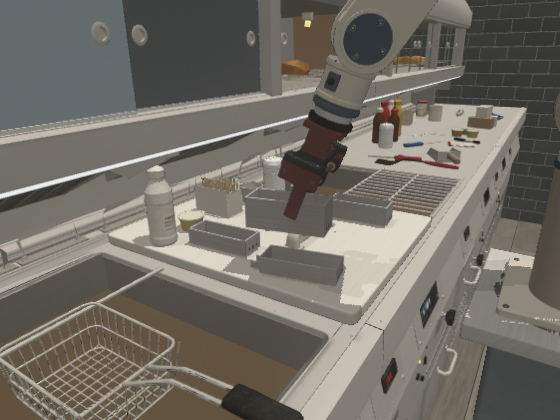

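The side view shows the deep tray held level at (290,210), over the stand at (300,265). Measured offset is 23.7 mm along, −0.4 mm across, so I lower it.

```bash
python3 -m inch '[{"tx":0,"ty":0.65,"tz":1.79,"ax":0,"ay":0,"az":0,"jaw":0},{"tx":0,"ty":0.65,"tz":1.79,"ax":0,"ay":0,"az":0,"jaw":0},{"tx":0,"ty":0.35,"tz":0.95,"ax":0,"ay":0,"az":0,"jaw":0},{"tx":0,"ty":0.31,"tz":0.85,"ax":0,"ay":0,"az":0,"jaw":0},{"tx":0,"ty":0,"tz":0,"ax":0,"ay":0,"az":0,"jaw":0},{"tx":0,"ty":0,"tz":0,"ax":0,"ay":0,"az":0,"jaw":0}]'
python3 -m inch '[{"tx":0,"ty":0,"tz":0,"ax":0,"ay":0,"az":0,"jaw":1},{"tx":0,"ty":0,"tz":0,"ax":0,"ay":0,"az":0,"jaw":1},{"tx":0,"ty":0,"tz":0,"ax":0,"ay":0,"az":0,"jaw":1},{"tx":0,"ty":0,"tz":0,"ax":0,"ay":0,"az":0,"jaw":1},{"tx":0,"ty":-0.86,"tz":-2.35,"ax":0,"ay":0,"az":0,"jaw":1},{"tx":0,"ty":-1.71,"tz":-4.7,"ax":0,"ay":0,"az":0,"jaw":1},{"tx":0,"ty":0,"tz":0,"ax":0,"ay":0,"az":0,"jaw":1}]'
python3 - <<'E'
from h import *
for c in ('side','top','wrist'): meas(c,'tray_deep drip_stand')
go(453.2,-166.4,3.5,0,120)
E
```

```text
t: 7.72
ee_pos: [450.3, 160.0, 72.4]
orientation: [-2.207, 1.81, -0.319]
ft_force: [-0.0, 0.1, -2.0]
width: 60.0
t: 8.6
ee_pos: [452.5, 161.0, 151.0]
orientation: [-2.201, 1.806, -0.323]
ft_force: [0.6, 0.9, 0.2]
width: 87.8
side tray_deep 0.59 3422 ztop 100.6 rect [462.2 163.  148.   61.1  11.7] slope [-0.004  0.009]
side drip_stand 0.58 1584 ztop 40.8 rect [440.  159.6 150.2  60.5  12. ] slope [-0.005 -0.008]
top tray_deep 0.44 93 ztop 100.6 rect [477.1 142.  150.   53.1  35.6] slope [-2.567 -0.03 ]
wrist tray_deep 0.72 13311 ztop 100.7 rect [465.7 161.9 143.4  59.   11.6] slope [ 0.001 -0.009]
wrist drip_stand 0.37 588 ztop 19.1 rect [ 485.4 -135.9   79.4    4.     3.8] slope [-0.111  0.897]
turn [0.11 2.65 7.32] shift turned [32.59  2.46  1.93] present [32.06  6.59  0.44] | world d [   3.4 -326.3  -26.5] at [449.8 159.9 146.5] w 88.1 t 9.05 F [-0.1  0.3 -0. ]
 world up in turned tool axes [ 0.    -0.342 -0.94 ] in present [ 0.   -0.34 -0.94] world z in
```

```bash
python3 -m inch '[{"tx":0,"ty":0,"tz":0,"ax":0.11,"ay":2.65,"az":7.32,"jaw":1},{"tx":4.65,"ty":0.35,"tz":0.27,"ax":0,"ay":0,"az":0,"jaw":1},{"tx":4.65,"ty":0.35,"tz":0.27,"ax":0,"ay":0,"az":0,"jaw":1},{"tx":4.65,"ty":0.35,"tz":0.27,"ax":0,"ay":0,"az":0,"jaw":1},{"tx":4.65,"ty":0.35,"tz":0.27,"ax":0,"ay":0,"az":0,"jaw":1},{"tx":4.65,"ty":0.35,"tz":0.27,"ax":0,"ay":0,"az":0,"jaw":1},{"tx":4.65,"ty":0.35,"tz":0.27,"ax":0,"ay":0,"az":0,"jaw":1},{"tx":4.65,"ty":0.35,"tz":0.27,"ax":0,"ay":0,"az":0,"jaw":1},{"tx":0,"ty":0,"tz":0,"ax":0,"ay":0,"az":0,"jaw":1},{"tx":0,"ty":0,"tz":0,"ax":0,"ay":0,"az":0,"jaw":1}]'
python3 - <<'E'
from h import *
meas('wrist','tray_mid')
go(453.2,-166.8,3.5,-3,26)
E
```

```text
t: 10.3
ee_pos: [457.3, -165.1, 120.5]
orientation: [-2.1, 1.95, -0.341]
ft_force: [-0.0, 0.0, 0.3]
width: 88.1
wrist tray_mid 0.86 10564 ztop 54.8 rect [ 461.4 -166.9  131.5   59.7    3.9] slope [-0.002 -0.   ]
turn [0.01 0.37 0.8 ] shift turned [0.23 3.94 8.65] present [0.23 3.94 8.65] | world d [ -7.3  -2.7 -94.7] at [ 457.5 -164.3  120.7] w 87.8 t 10.4 F [-0.7 -0.1 -0.3]
 world up in turned tool axes [ 0.    -0.342 -0.94 ] in present [-0.001 -0.342 -0.94 ] world z in
```

```bash
python3 -m inch '[{"tx":0.23,"ty":0.7,"tz":-0.25,"ax":0,"ay":0.2,"az":0.5,"jaw":1},{"tx":0,"ty":1.0,"tz":2.75,"ax":0,"ay":0,"az":0,"jaw":1},{"tx":0,"ty":1.0,"tz":2.75,"ax":0,"ay":0,"az":0,"jaw":1},{"tx":0,"ty":0.62,"tz":1.7,"ax":0,"ay":0,"az":0,"jaw":1},{"tx":0,"ty":0.62,"tz":1.7,"ax":0,"ay":0,"az":0,"jaw":1},{"tx":0,"ty":0,"tz":0,"ax":0,"ay":0,"az":0,"jaw":1},{"tx":0,"ty":0,"tz":0,"ax":0,"ay":0,"az":0,"jaw":0},{"tx":0,"ty":0,"tz":0,"ax":0,"ay":0,"az":0,"jaw":0},{"tx":0,"ty":0,"tz":0,"ax":0,"ay":0,"az":0,"jaw":0},{"tx":0,"ty":0,"tz":0,"ax":0,"ay":0,"az":0,"jaw":0},{"tx":0,"ty":0,"tz":0,"ax":0,"ay":0,"az":0,"jaw":0}]'
python3 - <<'E'
from h import *
meas('wrist','tray_mid')
c=np.radians(11.6)
X=462.5-25*np.cos(c);Y=162.4-25*np.sin(c); print(X,Y)
go(453.2,-166.8,3.7,-3,26); go(X,Y,11.6,-3,170)
E
```

```text
t: 11.78
ee_pos: [451.1, -168.3, 26.9]
orientation: [-2.091, 1.958, -0.347]
ft_force: [-0.7, 1.3, 7.7]
width: 59.8
wrist tray_mid 0.84 25943 ztop 54.6 rect [ 456.5 -169.3  143.8   59.5    3.8] slope [-0.002 -0.003]
438.0106187600164 157.3730519713509
turn [-0.11  0.05  0.06] shift turned [-0.13  0.1   0.06] present [-0.13  0.1   0.06] | world d [-0.9  1.3 -0.9] at [ 451.1 -168.3   26.9] w 60.3 t 11.88 F [-0.8  3.   7.5]
 world up in turned tool axes [ 0.    -0.342 -0.94 ] in present [-0.    -0.344 -0.939] world z in
turn [-0.11 -2.66 -7.36] shift turned [-32.16  -9.56 -11.75] present [-32.55  -5.42 -13.24] | world d [-16.  325.  143.1] at [ 451.1 -168.3   26.9] w 60.3 t 11.88 F [-0.8  3.   7.5]
 world up in turned tool axes [ 0.    -0.342 -0.94 ] in present [-0.    -0.344 -0.939] world z in
```

```bash
python3 -m inch '[{"tx":0,"ty":-0.51,"tz":-1.39,"ax":0,"ay":0,"az":0,"jaw":0},{"tx":0,"ty":-1.46,"tz":-4.02,"ax":0,"ay":0,"az":0,"jaw":0},{"tx":0,"ty":-1.46,"tz":-4.02,"ax":0,"ay":-1.33,"az":-3.68,"jaw":0},{"tx":0,"ty":-1.46,"tz":-4.02,"ax":0,"ay":-1.33,"az":-3.68,"jaw":0},{"tx":-4.02,"ty":-0.58,"tz":0.21,"ax":0,"ay":0,"az":0,"jaw":0},{"tx":-4.02,"ty":-0.58,"tz":0.21,"ax":0,"ay":0,"az":0,"jaw":0},{"tx":-4.02,"ty":-0.58,"tz":0.21,"ax":0,"ay":0,"az":0,"jaw":0},{"tx":-4.02,"ty":-0.58,"tz":0.21,"ax":0,"ay":0,"az":0,"jaw":0},{"tx":-4.02,"ty":-0.58,"tz":0.21,"ax":0,"ay":0,"az":0,"jaw":0},{"tx":-4.02,"ty":-0.58,"tz":0.21,"ax":0,"ay":0,"az":0,"jaw":0},{"tx":-4.02,"ty":-0.58,"tz":0.21,"ax":0,"ay":0,"az":0,"jaw":0},{"tx":-4.02,"ty":-0.58,"tz":0.21,"ax":0,"ay":0,"az":0,"jaw":0}]'
python3 -m inch '[{"tx":0,"ty":0,"tz":0,"ax":0,"ay":0,"az":0,"jaw":0},{"tx":0,"ty":0,"tz":0,"ax":0,"ay":0,"az":0,"jaw":0}]'
python3 - <<'E'
from h import *
for c in ('side','wrist'): meas(c,'tray_mid tray_deep drip_stand')
go(438,157.4,11.6,-3,120)
E
```

```text
t: 13.38
ee_pos: [434.4, 158.3, 160.7]
orientation: [-2.208, 1.799, -0.319]
ft_force: [1.2, 0.3, -2.0]
width: 60.0
t: 13.62
ee_pos: [434.4, 156.9, 160.4]
orientation: [-2.209, 1.799, -0.318]
ft_force: [-0.4, -0.9, -1.2]
width: 60.2
side tray_mid 0.65 2666 ztop 188.1 rect [435.9 160.4 148.2  68.5  10.7] slope [-0.001  0.008]
side tray_deep 0.89 3346 ztop 100.6 rect [462.2 162.3 147.7  63.2  12.1] slope [-0.006  0.015]
side drip_stand 0.8 1479 ztop 40.3 rect [439.9 158.2 149.6  62.7  11.4] slope [-0.015  0.003]
wrist tray_mid 0.59 25894 ztop 188.4 rect [440.3 156.  143.9  59.5  11.6] slope [-0.001 -0.002]
turn [-0.3   0.15 -0.03] shift turned [-0.02  1.39  3.82] present [-0.01  1.41  3.82] | world d [ -0.    0.2 -40.7] at [435.1 156.6 160.7] w 59.7 t 14.03 F [ 0.7 -0.1 -1.9]
 world up in turned tool axes [ 0.    -0.342 -0.94 ] in present [-0.003 -0.347 -0.938] world z in
```

```bash
python3 -m inch '[{"tx":0,"ty":0.45,"tz":1.24,"ax":0,"ay":0,"az":0,"jaw":0},{"tx":0,"ty":0.45,"tz":1.24,"ax":0,"ay":0,"az":0,"jaw":0},{"tx":0,"ty":0.23,"tz":0.62,"ax":0,"ay":0,"az":0,"jaw":0},{"tx":0,"ty":0.23,"tz":0.62,"ax":0,"ay":0,"az":0,"jaw":0},{"tx":0,"ty":0,"tz":0,"ax":0,"ay":0,"az":0,"jaw":0},{"tx":0,"ty":0,"tz":0,"ax":0,"ay":0,"az":0,"jaw":0}]'
python3 -m inch '[{"tx":0,"ty":0,"tz":0,"ax":0,"ay":0,"az":0,"jaw":1},{"tx":0,"ty":0,"tz":0,"ax":0,"ay":0,"az":0,"jaw":1},{"tx":0,"ty":0,"tz":0,"ax":0,"ay":0,"az":0,"jaw":1},{"tx":0,"ty":0,"tz":0,"ax":0,"ay":0,"az":0,"jaw":1},{"tx":0,"ty":-0.86,"tz":-2.35,"ax":0,"ay":0,"az":0,"jaw":1},{"tx":0,"ty":-1.54,"tz":-4.23,"ax":0,"ay":0,"az":0,"jaw":1},{"tx":0,"ty":0,"tz":0,"ax":0,"ay":0,"az":0,"jaw":1}]'
python3 - <<'E'
from h import *
for c in ('side','top','wrist'): meas(c,'tray_mid tray_deep')
go(645,136,3.4,-20,185)
E
```

```text
t: 14.78
ee_pos: [435.2, 157.3, 121.2]
orientation: [-2.208, 1.799, -0.319]
ft_force: [0.0, -0.1, -2.5]
width: 59.8
t: 15.65
ee_pos: [436.9, 157.9, 194.3]
orientation: [-2.203, 1.795, -0.323]
ft_force: [0.1, -1.0, -0.3]
width: 87.8
side tray_mid 0.9 2948 ztop 148.6 rect [437.9 158.4 148.5  62.1  11.4] slope [-0.007  0.012]
side tray_deep 0.85 2440 ztop 99.2 rect [ 4.613e+02  1.840e+02  1.532e+02  4.760e+01 -4.000e-01] slope [0.002 0.028]
top tray_mid 0.72 46 ztop 148.0 rect [503.1 168.4  59.1  18.7  89.2] slope [-0.169 -0.042]
wrist tray_mid 0.67 13012 ztop 148.8 rect [446.4 158.4 132.5  59.6  12.1] slope [-0.019  0.007]
wrist tray_deep 0.87 644 ztop 101.0 rect [529.5 175.2  57.   10.1 -77.8] slope [-0.037 -0.004]
turn [-0.2   2.98  7.74] shift turned [  3.34 -17.58   6.96] present [  6.03 -16.92   6.78] | world d [190.6 -22.1  -5.3] at [434.4 156.9 190.3] w 87.8 t 16.1 F [-0.6 -0.4 -0.3]
 world up in turned tool axes [-0.    -0.342 -0.94 ] in present [-0.002 -0.345 -0.938] world z in
```

```bash
python3 -m inch '[{"tx":0,"ty":0,"tz":0,"ax":0,"ay":2.95,"az":7.74,"jaw":1},{"tx":0.67,"ty":-3.52,"tz":1.39,"ax":0,"ay":0,"az":0,"jaw":1},{"tx":0.67,"ty":-3.52,"tz":1.39,"ax":0,"ay":0,"az":0,"jaw":1},{"tx":0.67,"ty":-3.52,"tz":1.39,"ax":0,"ay":0,"az":0,"jaw":1},{"tx":0.67,"ty":-3.52,"tz":1.39,"ax":0,"ay":0,"az":0,"jaw":1},{"tx":0.67,"ty":-3.52,"tz":1.39,"ax":0,"ay":0,"az":0,"jaw":1},{"tx":0,"ty":1.2,"tz":3.29,"ax":0,"ay":0,"az":0,"jaw":1},{"tx":0,"ty":1.2,"tz":3.29,"ax":0,"ay":0,"az":0,"jaw":1},{"tx":0,"ty":0,"tz":0,"ax":0,"ay":0,"az":0,"jaw":1},{"tx":0,"ty":0,"tz":0,"ax":0,"ay":0,"az":0,"jaw":1}]'
python3 - <<'E'
from h import *
meas('wrist','tray_shallow')
go(645,136,3.4,-15,14)
E
```

```text
t: 17.35
ee_pos: [626.5, 137.1, 117.4]
orientation: [-2.092, 1.952, -0.348]
ft_force: [-0.1, -0.2, 0.5]
width: 87.7
wrist tray_shallow 0.76 11199 ztop 43.4 rect [645.9 134.6 150.2  59.7   3.7] slope [-0.001 -0.001]
turn [-0.39  0.3   0.52] shift turned [0.23 3.3  9.9 ] present [0.25 3.37 9.88] | world d [   3.    -2.1 -104.3] at [627.  137.2 118.3] w 88.0 t 17.45 F [-0.8 -0.5  0.4]
 world up in turned tool axes [-0.    -0.342 -0.94 ] in present [-0.002 -0.348 -0.937] world z in
```

```bash
python3 -m inch '[{"tx":0.27,"ty":-0.26,"tz":0.1,"ax":-0.3,"ay":0.2,"az":0.4,"jaw":1},{"tx":0,"ty":1.08,"tz":2.95,"ax":0,"ay":0,"az":0,"jaw":1},{"tx":0,"ty":1.08,"tz":2.95,"ax":0,"ay":0,"az":0,"jaw":1},{"tx":0,"ty":0.7,"tz":1.94,"ax":0,"ay":0,"az":0,"jaw":1},{"tx":0,"ty":0.7,"tz":1.94,"ax":0,"ay":0,"az":0,"jaw":1},{"tx":0,"ty":0,"tz":0,"ax":0,"ay":0,"az":0,"jaw":1},{"tx":0,"ty":0,"tz":0,"ax":0,"ay":0,"az":0,"jaw":0},{"tx":0,"ty":0,"tz":0,"ax":0,"ay":0,"az":0,"jaw":0},{"tx":0,"ty":0,"tz":0,"ax":0,"ay":0,"az":0,"jaw":0},{"tx":0,"ty":0,"tz":0,"ax":0,"ay":0,"az":0,"jaw":0},{"tx":0,"ty":0,"tz":0,"ax":0,"ay":0,"az":0,"jaw":0}]'
python3 - <<'E'
from h import *
meas('wrist','tray_shallow')
c=np.radians(11.5)
X=437.9+25*np.cos(c);Y=158.1+25*np.sin(c); print(X,Y)
go(645,135.3,3.5,-15,14); go(X,Y,11.5,-15,200)
E
```

```text
t: 18.82
ee_pos: [629.4, 134.6, 13.5]
orientation: [-2.088, 1.963, -0.346]
ft_force: [-1.3, -0.9, 6.7]
width: 60.0
wrist tray_shallow 0.95 28025 ztop 42.7 rect [645.9 134.1 149.8  59.5   3.2] slope [ 0.001 -0.002]
462.39811761552073 163.08419836042992
turn [-0.03  0.05  0.02] shift turned [ 0.03 -0.08 -0.03] present [ 0.03 -0.08 -0.03] | world d [ 0.6 -0.2  0.5] at [629.4 134.6  13.5] w 59.9 t 18.93 F [-1.3  0.7  6.4]
 world up in turned tool axes [ 0.    -0.342 -0.94 ] in present [-0.001 -0.343 -0.939] world z in
turn [-0.04 -2.69 -7.5 ] shift turned [ -6.12   9.87 -23.45] present [ -3.68  10.5  -23.68] | world d [-181.7   25.5  186.5] at [629.4 134.6  13.5] w 59.9 t 18.93 F [-1.3  0.7  6.4]
 world up in turned tool axes [-0.    -0.342 -0.94 ] in present [-0.001 -0.343 -0.939] world z in
```

```bash
python3 -m inch '[{"tx":0,"ty":-0.6,"tz":-1.64,"ax":0,"ay":0,"az":0,"jaw":0},{"tx":0,"ty":-1.58,"tz":-4.35,"ax":0,"ay":-1.35,"az":-3.75,"jaw":0},{"tx":0,"ty":-1.58,"tz":-4.35,"ax":0,"ay":-1.35,"az":-3.75,"jaw":0},{"tx":-1.22,"ty":2.26,"tz":-3.89,"ax":0,"ay":0,"az":0,"jaw":0},{"tx":-1.22,"ty":2.26,"tz":-3.89,"ax":0,"ay":0,"az":0,"jaw":0},{"tx":-1.22,"ty":2.26,"tz":-3.89,"ax":0,"ay":0,"az":0,"jaw":0},{"tx":-1.22,"ty":3.25,"tz":-1.18,"ax":0,"ay":0,"az":0,"jaw":0},{"tx":-1.22,"ty":3.25,"tz":-1.18,"ax":0,"ay":0,"az":0,"jaw":0},{"tx":0,"ty":0,"tz":0,"ax":0,"ay":0,"az":0,"jaw":0},{"tx":0,"ty":0,"tz":0,"ax":0,"ay":0,"az":0,"jaw":0}]'
python3 - <<'E'
from h import *
for c in ('side','wrist'): meas(c,'tray_shallow tray_mid',save='pics/%s3.png'%c)
go(462.4,163.1,11.5,-15,155.5)
E
```

```text
t: 20.18
ee_pos: [448.3, 160.1, 210.1]
orientation: [-2.21, 1.804, -0.318]
ft_force: [0.6, -0.2, -1.3]
width: 59.6
side tray_shallow 0.9 2029 ztop 239.3 rect [463.9 167.7 148.3  69.9  10.7] slope [-0.002  0.009]
side tray_mid 0.83 3012 ztop 148.5 rect [438.1 158.2 149.   63.3  12.3] slope [-0.005  0.015]
wrist tray_shallow 0.56 28107 ztop 238.5 rect [464.9 161.7 149.2  59.6  11.2] slope [-0.    -0.004]
wrist tray_mid 0.33 28274 ztop 238.5 rect [465.1 161.9 149.6  60.   11.2] slope [-0.002  0.001]
turn [ 0.06 -0.   -0.02] shift turned [-0.06  1.85  5.02] present [-0.05  1.85  5.02] | world d [ -0.3   0.5 -53.5] at [448.  159.6 209. ] w 59.9 t 20.48 F [-0.2 -0.1 -1. ]
 world up in turned tool axes [-0.    -0.342 -0.94 ] in present [-0.    -0.341 -0.94 ] world z in
```

View pics/side3.png

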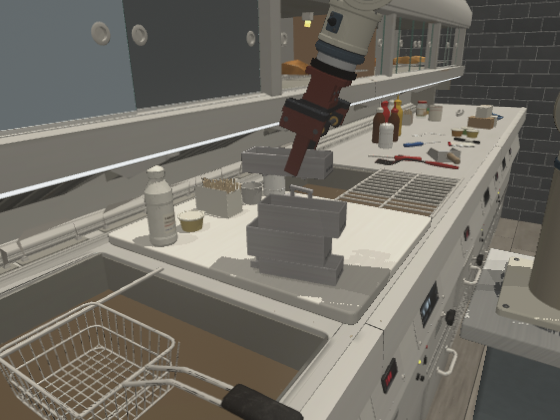

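The side view shows the deep and mid trays staggered and seated on the stand, around (300,235), with the shallow tray held level above at (285,163). Now lowering it.

```bash
python3 -m inch '[{"tx":-0.05,"ty":0.6,"tz":1.65,"ax":0,"ay":0,"az":0,"jaw":0},{"tx":0,"ty":0.6,"tz":1.65,"ax":0,"ay":0,"az":0,"jaw":0},{"tx":0,"ty":0.31,"tz":0.84,"ax":0,"ay":0,"az":0,"jaw":0},{"tx":0,"ty":0.3,"tz":0.84,"ax":0,"ay":0,"az":0,"jaw":0},{"tx":0,"ty":0,"tz":0,"ax":0,"ay":0,"az":0,"jaw":0},{"tx":0,"ty":0,"tz":0,"ax":0,"ay":0,"az":0,"jaw":0}]'
python3 -m inch '[{"tx":0,"ty":0,"tz":0,"ax":0,"ay":0,"az":0,"jaw":1},{"tx":0,"ty":0,"tz":0,"ax":0,"ay":0,"az":0,"jaw":1},{"tx":0,"ty":0,"tz":0,"ax":0,"ay":0,"az":0,"jaw":1},{"tx":0,"ty":0,"tz":0,"ax":0,"ay":0,"az":0,"jaw":1},{"tx":0,"ty":-0.86,"tz":-2.35,"ax":0,"ay":0,"az":0,"jaw":1},{"tx":0,"ty":-1.54,"tz":-4.23,"ax":0,"ay":0,"az":0,"jaw":1},{"tx":0,"ty":0,"tz":0,"ax":0,"ay":0,"az":0,"jaw":1}]'
python3 - <<'E'
from h import *
for c in ('side','wrist'): meas(c,'tray_shallow tray_mid tray_deep')
go(638.2,-195.4,-9.8,-25,150)
E
```

```text
t: 21.22
ee_pos: [447.6, 160.3, 156.3]
orientation: [-2.211, 1.806, -0.318]
ft_force: [-0.8, 1.0, -0.9]
width: 59.8
t: 22.1
ee_pos: [449.6, 161.0, 229.6]
orientation: [-2.206, 1.802, -0.322]
ft_force: [0.6, -0.5, -0.6]
width: 87.9
side tray_shallow 0.62 2361 ztop 184.6 rect [464.1 164.1 148.   61.9  11.1] slope [-0.004  0.014]
side tray_mid 0.69 2196 ztop 147.5 rect [436.6 159.  146.9  60.6  12.6] slope [-0.014  0.001]
side tray_deep 0.76 2384 ztop 98.5 rect [ 4.610e+02  1.831e+02  1.532e+02  4.630e+01 -2.000e-01] slope [0.007 0.02 ]
wrist tray_shallow 0.72 14258 ztop 184.4 rect [465.4 162.3 145.9  59.5  10.9] slope [ 0.005 -0.009]
wrist tray_mid 0.6 3992 ztop 80.4 rect [758.4 -29.7  60.8  32.4  85.2] slope [ 0.004 -0.047]
turn [ 0.15  7.25 20.04] shift turned [ 31.77 -18.47  14.72] present [37.74 -6.2  10.24] | world d [ 166.5 -351.2  -75.2] at [447.  160.1 225.2] w 88.1 t 22.5 F [ 0.4  0.2 -0.7]
 world up in turned tool axes [ 0.    -0.342 -0.94 ] in present [ 0.    -0.339 -0.941] world z in
```

```bash
python3 -m inch '[{"tx":0,"ty":0,"tz":0,"ax":0.07,"ay":3.62,"az":10,"jaw":1},{"tx":0,"ty":0,"tz":0,"ax":0.07,"ay":3.62,"az":10,"jaw":1},{"tx":3.53,"ty":-2.05,"tz":1.64,"ax":0,"ay":0,"az":0,"jaw":1},{"tx":3.53,"ty":-2.05,"tz":1.64,"ax":0,"ay":0,"az":0,"jaw":1},{"tx":3.53,"ty":-2.05,"tz":1.64,"ax":0,"ay":0,"az":0,"jaw":1},{"tx":3.53,"ty":-2.05,"tz":1.64,"ax":0,"ay":0,"az":0,"jaw":1},{"tx":3.53,"ty":-2.05,"tz":1.64,"ax":0,"ay":0,"az":0,"jaw":1},{"tx":3.53,"ty":-2.05,"tz":1.64,"ax":0,"ay":0,"az":0,"jaw":1},{"tx":3.53,"ty":-2.05,"tz":1.64,"ax":0,"ay":0,"az":0,"jaw":1},{"tx":3.53,"ty":-2.05,"tz":1.64,"ax":0,"ay":0,"az":0,"jaw":1},{"tx":3.53,"ty":-2.05,"tz":1.64,"ax":0,"ay":0,"az":0,"jaw":1},{"tx":0,"ty":0,"tz":0,"ax":0,"ay":0,"az":0,"jaw":1}]'
python3 -m inch '[{"tx":0,"ty":0,"tz":0,"ax":0,"ay":0,"az":0,"jaw":1}]'
python3 - <<'E'
from h import *
meas('wrist','stack_lid');meas('wrist','stack_lid',60)
go(638.2,-195.4,-9.8,-22,25)
E
```

```text
t: 24.0
ee_pos: [632.5, -183.8, 148.3]
orientation: [-1.915, 2.162, -0.377]
ft_force: [0.3, 1.0, 0.0]
width: 87.4
t: 24.12
ee_pos: [631.0, -181.0, 148.7]
orientation: [-1.918, 2.159, -0.375]
ft_force: [-0.8, -0.4, -0.5]
width: 87.8
wrist stack_lid 0.55 7233 ztop 50.9 rect [ 640.4 -196.7   78.8   12.    -9.9] slope [-0.008 -0.039]
wrist stack_lid 0.73 7063 ztop 50.9 rect [ 638.5 -197.8  150.5   61.1   -9.5] slope [0.007 0.016]
turn [0.13 1.09 2.92] shift turned [ 1.37  5.49 11.29] present [ 1.3   5.53 11.28] | world d [ -15.1  -11.3 -124.9] at [ 631.6 -180.4  149.9] w 87.7 t 24.32 F [ 0.9 -0.  -0.1]
 world up in turned tool axes [ 0.    -0.342 -0.94 ] in present [-0.   -0.34 -0.94] world z in
```

```bash
python3 -m inch '[{"tx":0,"ty":0,"tz":0,"ax":0.1,"ay":1.09,"az":2.9,"jaw":1},{"tx":1.47,"ty":1.22,"tz":-0.45,"ax":0,"ay":0,"az":0,"jaw":1},{"tx":0,"ty":1.2,"tz":3.3,"ax":0,"ay":0,"az":0,"jaw":1},{"tx":0,"ty":1.2,"tz":3.3,"ax":0,"ay":0,"az":0,"jaw":1},{"tx":0,"ty":0.94,"tz":2.57,"ax":0,"ay":0,"az":0,"jaw":1},{"tx":0,"ty":0.94,"tz":2.57,"ax":0,"ay":0,"az":0,"jaw":1},{"tx":0,"ty":0,"tz":0,"ax":0,"ay":0,"az":0,"jaw":1},{"tx":0,"ty":0,"tz":0,"ax":0,"ay":0,"az":0,"jaw":0},{"tx":0,"ty":0,"tz":0,"ax":0,"ay":0,"az":0,"jaw":0},{"tx":0,"ty":0,"tz":0,"ax":0,"ay":0,"az":0,"jaw":0},{"tx":0,"ty":0,"tz":0,"ax":0,"ay":0,"az":0,"jaw":0},{"tx":0,"ty":0,"tz":0,"ax":0,"ay":0,"az":0,"jaw":0}]'
python3 -m inch '[{"tx":0,"ty":0,"tz":0,"ax":0,"ay":0,"az":0,"jaw":0},{"tx":0,"ty":0,"tz":0,"ax":0,"ay":0,"az":0,"jaw":0}]'
python3 - <<'E'
from h import *
meas('wrist','stack_lid',60,save='pics/w4.png')
go(639,-196.5,-9.8,-22,25)
go(463.5,163.1,11.2,-22,235)
E
```

```text
t: 25.82
ee_pos: [616.6, -193.8, 25.0]
orientation: [-1.862, 2.213, -0.39]
ft_force: [-0.3, -1.0, -0.2]
width: 41.5
t: 26.08
ee_pos: [616.4, -193.7, 24.7]
orientation: [-1.862, 2.213, -0.39]
ft_force: [-0.5, -0.1, 0.0]
width: 21.5
wrist stack_lid 0.89 14593 ztop 50.7 rect [ 643.9 -198.1  141.6   59.2   -9.9] slope [-0.084  0.04 ]
turn [ 0.04 -0.02 -0.04] shift turned [-0.1  -0.08 -0.  ] present [-0.1  -0.08 -0.  ] | world d [0.9 0.9 0.3] at [ 616.4 -193.6   24.7] w 13.6 t 26.18 F [0.2 1.8 0.4]
 world up in turned tool axes [ 0.    -0.342 -0.94 ] in present [ 0.    -0.341 -0.94 ] world z in
turn [  0.04  -7.2  -19.77] shift turned [-37.97   2.46 -23.27] present [-31.74  14.64 -27.7 ] | world d [-174.5  352.5  210.3] at [ 616.4 -193.6   24.7] w 13.6 t 26.18 F [0.2 1.8 0.4]
 world up in turned tool axes [-0.    -0.342 -0.94 ] in present [ 0.    -0.341 -0.94 ] world z in
```

View pics/w4.png

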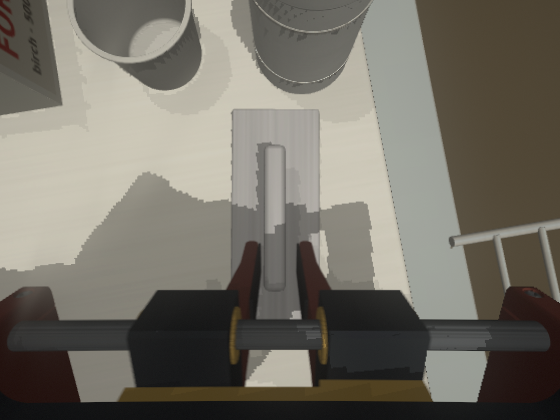

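The wrist view shows the fingers either side of the bar handle at (275,220), with the shaker just beyond the lid's far end (row 85 against 110). The fingers were still closing, so the next call starts with hold rows before lifting.

```bash
python3 -m inch '[{"tx":0,"ty":0,"tz":0,"ax":0,"ay":0,"az":0,"jaw":0},{"tx":0,"ty":0,"tz":0,"ax":0,"ay":0,"az":0,"jaw":0},{"tx":0,"ty":-0.5,"tz":-1.37,"ax":0,"ay":0,"az":0,"jaw":0},{"tx":0,"ty":-1.2,"tz":-3.3,"ax":0,"ay":0,"az":0,"jaw":0},{"tx":0,"ty":-1.2,"tz":-3.3,"ax":0,"ay":0,"az":0,"jaw":0},{"tx":0,"ty":-1.2,"tz":-3.3,"ax":0,"ay":-3.6,"az":-9.88,"jaw":0},{"tx":0,"ty":0,"tz":0,"ax":0,"ay":-3.6,"az":-9.88,"jaw":0},{"tx":0,"ty":0,"tz":0,"ax":0,"ay":0,"az":0,"jaw":0}]'
python3 - <<'E'
from h import *
meas('wrist','stack_lid',60)
go(463.5,163.1,11.2,-22,235)
E
```

```text
t: 27.18
ee_pos: [616.5, -195.1, 142.7]
orientation: [-2.183, 1.846, -0.326]
ft_force: [-0.4, -0.3, -1.2]
width: 12.0
wrist stack_lid 0.58 14441 ztop 168.0 rect [ 643.5 -191.   142.    60.     9.3] slope [-0.122 -0.016]
turn [ 0.18 -0.57 -1.67] shift turned [-38.     6.39 -12.29] present [-37.67   7.53 -12.65] | world d [-173.9  352.9   93.7] at [ 615.9 -194.1  141.3] w 11.6 t 27.27 F [ 1.3 -0.5 -1.4]
 world up in turned tool axes [-0.    -0.342 -0.94 ] in present [-0.001 -0.339 -0.941] world z in
```

```bash
python3 -m inch '[{"tx":0,"ty":-0.4,"tz":-1.1,"ax":0,"ay":-0.57,"az":-1.67,"jaw":0},{"tx":-4.22,"ty":0.37,"tz":-2.32,"ax":0,"ay":0,"az":0,"jaw":0},{"tx":-4.22,"ty":0.37,"tz":-2.32,"ax":0,"ay":0,"az":0,"jaw":0},{"tx":-4.22,"ty":0.37,"tz":-2.32,"ax":0,"ay":0,"az":0,"jaw":0},{"tx":-4.22,"ty":0.37,"tz":-2.32,"ax":0,"ay":0,"az":0,"jaw":0},{"tx":-4.22,"ty":1.07,"tz":-0.39,"ax":0,"ay":0,"az":0,"jaw":0},{"tx":-4.22,"ty":1.07,"tz":-0.39,"ax":0,"ay":0,"az":0,"jaw":0},{"tx":-4.22,"ty":1.07,"tz":-0.39,"ax":0,"ay":0,"az":0,"jaw":0},{"tx":-4.22,"ty":1.07,"tz":-0.39,"ax":0,"ay":0,"az":0,"jaw":0},{"tx":-4.22,"ty":1.07,"tz":-0.39,"ax":0,"ay":0,"az":0,"jaw":0},{"tx":0,"ty":0,"tz":0,"ax":0,"ay":0,"az":0,"jaw":0},{"tx":0,"ty":0,"tz":0,"ax":0,"ay":0,"az":0,"jaw":0}]'
python3 - <<'E'
from h import *
meas('wrist','stack_lid',60); meas('wrist','stack_lid'); meas('side','tray_shallow');meas('side','stack_lid',8,save='pics/s5.png');meas('side','stack_lid',60)
# plate plane: lid pixels 25+ mm below the handle
im,d=viewer.get_image('wrist'); r=masks_of('wrist','stack_lid')[0]; P=cloud('wrist',d,cv2.erode(r['pixels'].astype(np.uint8),np.ones((5,5)))>0)
z=np.percentile(P[:,2],98); t=P[(P[:,2]<z-30)&(P[:,2]>z-52)]; print(len(t),rect(t)); A=np.c_[t[:,:2]-t[:,:2].mean(0),np.ones(len(t))]; print(np.linalg.lstsq(A,t[:,2],rcond=None)[0])
go(463.5,163.1,11.2,-22,203)
E
```

```text
t: 28.78
ee_pos: [440.4, 158.1, 235.6]
orientation: [-2.212, 1.806, -0.318]
ft_force: [0.5, -0.4, -1.3]
width: 11.6
wrist stack_lid 0.86 14267 ztop 261.7 rect [468.  162.3 141.6  60.2  11.8] slope [-0.118 -0.013]
wrist stack_lid 0.85 14323 ztop 261.5 rect [460.1 164.9  87.8  21.3  11.6] slope [-0.006 -0.017]
side tray_shallow 0.87 2359 ztop 184.5 rect [464.  164.  147.7  62.2  11.5] slope [-0.006  0.013]
side stack_lid 0.84 1135 ztop 259.5 rect [471.6 167.5  53.8   8.3   7.1] slope [ 0.001 -0.123]
side stack_lid 0.94 1176 ztop 260.1 rect [462.8 164.8 145.   56.2  11.7] slope [ 0.116 -0.248]
10082 [467.7 162.4 140.1  57.7  11.3]
[-3.12610195e-03  1.17779865e-03  2.20576929e+02]
turn [0.13 0.05 0.27] shift turned [-0.08  0.94  3.08] present [-0.08  0.94  3.09] | world d [  1.5   1.1 -32.2] at [440.4 157.7 235.2] w 11.7 t 29.38 F [-0.3  0.6 -2.8]
 world up in turned tool axes [-0.    -0.342 -0.94 ] in present [ 0.001 -0.34  -0.94 ] world z in
```

View pics/s5.png

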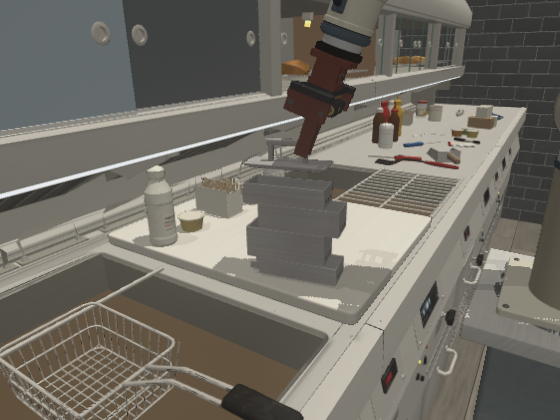

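The side view shows the lid level at (288,158), just above the shallow tray. It is within about 1.5 mm of centre and its plate slope is 0.003.

```bash
python3 -m inch '[{"tx":-0.05,"ty":-0.09,"tz":0.03,"ax":0,"ay":0,"az":0,"jaw":0},{"tx":0,"ty":0.48,"tz":1.32,"ax":0,"ay":0,"az":0,"jaw":0},{"tx":0,"ty":0.21,"tz":0.57,"ax":0,"ay":0,"az":0,"jaw":0},{"tx":0,"ty":0.21,"tz":0.57,"ax":0,"ay":0,"az":0,"jaw":0},{"tx":0,"ty":0.21,"tz":0.57,"ax":0,"ay":0,"az":0,"jaw":0},{"tx":0,"ty":0,"tz":0,"ax":0,"ay":0,"az":0,"jaw":0},{"tx":0,"ty":0,"tz":0,"ax":0,"ay":0,"az":0,"jaw":0}]'
python3 -m inch '[{"tx":0,"ty":0,"tz":0,"ax":0,"ay":0,"az":0,"jaw":0.5},{"tx":0,"ty":0,"tz":0,"ax":0,"ay":0,"az":0,"jaw":0.5},{"tx":0,"ty":0,"tz":0,"ax":0,"ay":0,"az":0,"jaw":0.5},{"tx":0,"ty":0,"tz":0,"ax":0,"ay":0,"az":0,"jaw":0.5},{"tx":0,"ty":-0.86,"tz":-2.35,"ax":0,"ay":0,"az":0,"jaw":0.5},{"tx":0,"ty":-1.2,"tz":-3.3,"ax":0,"ay":0,"az":0,"jaw":0.5},{"tx":0,"ty":-1.2,"tz":-3.3,"ax":0,"ay":0,"az":0,"jaw":0.5},{"tx":0,"ty":0,"tz":0,"ax":0,"ay":0,"az":0,"jaw":0.5},{"tx":0,"ty":0,"tz":0,"ax":0,"ay":0,"az":0,"jaw":0.5}]'
python3 - <<'E'
from h import *
meas('side','tray_deep tray_mid tray_shallow stack_lid',save='pics/s6.png'); meas('side','stack_lid',60); meas('wrist','stack_lid',save='pics/w6.png'); meas('wrist','stack_lid',60)
im,d=viewer.get_image('wrist'); r=masks_of('wrist','stack_lid')[0]; P=cloud('wrist',d,cv2.erode(r['pixels'].astype(np.uint8),np.ones((5,5)))>0)
z=np.percentile(P[:,2],98); t=P[(P[:,2]<z-30)&(P[:,2]>z-50)]; A=np.c_[t[:,:2]-t[:,:2].mean(0),np.ones(len(t))]; print('plate',len(t),rect(t),np.linalg.lstsq(A,t[:,2],rcond=None)[0].round(4))
meas('side','dip_tub ramekin salt_shaker forks white_bottle')
print(get_obs()['t'])
E
```

```text
t: 30.25
ee_pos: [441.1, 158.5, 203.0]
orientation: [-2.212, 1.807, -0.317]
ft_force: [-0.8, -0.1, -1.7]
width: 11.4
t: 31.38
ee_pos: [440.7, 158.4, 297.4]
orientation: [-2.213, 1.808, -0.317]
ft_force: [-0.2, 0.1, -0.9]
width: 44.1
side tray_deep 0.83 2366 ztop 98.5 rect [461.8 183.  154.5  48.3  -0.6] slope [0.005 0.018]
side tray_mid 0.72 2171 ztop 147.3 rect [436.2 159.1 146.   61.   12.2] slope [-0.02   0.002]
side tray_shallow 0.8 1556 ztop 182.3 rect [449.4 186.3 157.5  57.3  32.3] slope [-0.001  0.016]
side stack_lid 0.92 1207 ztop 228.1 rect [462.7 167.2  76.   11.2  15.7] slope [ 0.12  -0.563]
side stack_lid 0.58 1165 ztop 227.9 rect [462.9 166.  145.7  55.4  12.1] slope [ 0.055 -0.179]
wrist stack_lid 0.82 8673 ztop 228.8 rect [464.3 162.1  79.8  11.5  11.6] slope [-0.008  0.029]
wrist stack_lid 0.88 8607 ztop 228.7 rect [464.5 161.5 149.3  58.7  11.8] slope [-0.001  0.006]
plate 6860 [464.7 162.3 147.1  57.2  11.8] [-1.000000e-04 -1.000000e-03  1.881954e+02]
side dip_tub 0.69 436 ztop 38.7 rect [778.9  95.8  60.2  58.   36.7] slope [ 0.017 -0.024]
side salt_shaker 0.7 102 ztop 97.3 rect [ 742.7 -210.8   52.5   17.7   30.3] slope [ 0.076 -0.047]
side forks 0.91 1435 ztop 87.4 rect [802.5 -32.1  96.2  44.4   8.4] slope [-0.     0.036]
side white_bottle 0.95 1892 ztop 173.8 rect [775.6 190.1  33.3  18.   71.1] slope [ 0.392 -0.305]
32.325
```

View pics/s6.png

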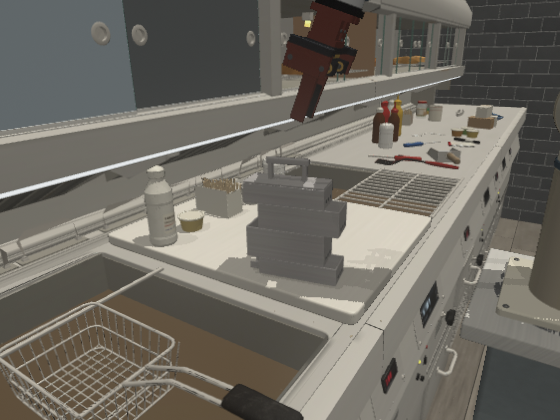

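Plate top is at 188.2 mm (expected 188) with zero slope, and the handle top is at 228.7 mm (expected 228). In the side view the staggered stack is closed with the lid at (287,180), and the gripper is clear. Handing in.

```bash
python3 -c "
from workcell import ctrl; print(ctrl.close_job())"
```

```text
the job is handed in; nothing more can be done
None
```

The three trays are stacked on the drip stand and the top one is closed with the lid. I handed the job in at about 32 s of the 72 s allowed; no verdict is reported.

| Piece | Height measured (expected), mm | Position |
|---|---|---|
| Deep tray | rim 100.6 (100) | about 23 mm towards the spout from the stand |
| Middle tray | rim 148.6 (148) | about 25 mm back from the deep tray |
| Shallow tray | rim 184.5 (184) | about 26 mm towards the spout from the middle tray |
| Lid | plate top 188.2 (188) | within about 2 mm of centre on the shallow tray, slope under 0.001 rad |

- **Robot:** the gripper was open and about 70 mm above the lid handle at hand-in. The wrist force readings stayed below about 10 N at every reading.
- **Method:** I tilted the tool back 20° throughout because the shelf front overhangs at x = 675 mm.
- **Bystanders:** the side view showed none moved or tipped. The final check did not detect the small steel pot, and only part of the shaker was visible, so I have no final figures for those two. The arm stayed well clear of both in the planned paths.
- **Disagreements:** the cameras differed by up to about 3 mm in position. The last side-view fits for the deep and shallow trays were skewed because the trays above hide their rims, so I used the readings taken just after each was placed. The first move was refused for its row format and nothing moved.

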